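# Make up two sensor kits at the laser-marking station

## Task

Make up two kits from the marked stock in the middle of the table: the brown tray gets the white puck in its round well and the yellow base in its square well (its oblong well stays empty); the blue tray gets the black puck in its round well, the green base in its square well and the dark grey remote in its oblong well. Set each thing down upright and flat on the floor of its well rather than dropping it, let go of it, and leave the red puck and the white remote where they are.

Things in the scene. Friction and masses are not known exactly. Their poses are not given: they have to be found in the camera images.
- tray_brown: rust-brown kit tray, 236 x 100 x 12 mm (x, y, z), fixed. Origin: centre of its underside, on the table. x points roughly away from the robot. Empty wells, flat floor 6 mm above the table, 6 mm deep, all at y = 0: round, 60 mm across, at x = -80 mm (nearest the robot); square, 58 x 58 mm, at x = 0; oblong, 46 (x) by 80 (y) mm, at x = +80 mm
- tray_blue: blue kit tray, 236 x 100 x 12 mm (x, y, z), fixed. Origin: centre of its underside, on the table. x points roughly away from the robot. Empty wells, flat floor 6 mm above the table, 6 mm deep, all at y = 0: round, 60 mm across, at x = -80 mm (nearest the robot); square, 58 x 58 mm, at x = 0; oblong, 46 (x) by 80 (y) mm, at x = +80 mm
- puck_white: white sensor puck with a dark round lens on top, an upright cylinder 42 mm across and 30 mm high, about 70 g, standing on the table. Origin: centre of its underside, z up
- puck_black: black sensor puck with a white ring round a grey lens on top, an upright cylinder 42 mm across and 30 mm high, about 70 g, standing on the table. Origin: centre of its underside, z up
- puck_red: red sensor puck with a white ring round a dark lens on top, a reject: not part of any kit, to be left where it stands, an upright cylinder 42 mm across and 30 mm high, about 70 g, standing on the table. Origin: centre of its underside, z up
- base_yellow: yellow square mounting base with a silver disc and four screws on top, 40 x 40 x 30 mm high, about 80 g. Origin: centre of its underside, x and y square to its sides, z up
- base_green: green square mounting base with a silver disc and four screws on top, 40 x 40 x 30 mm high, about 80 g. Origin: centre of its underside, x and y square to its sides, z up
- remote_grey: dark grey remote control with a round orange key and two light keys, 64 mm long (its x axis) x 28 mm wide (its y axis) x 30 mm high, about 60 g, lying on the table keys up. Origin: centre of its underside, z up
- remote_white: white remote control with a round blue key and two grey keys, not part of any kit, to be left where it lies, 64 mm long (its x axis) x 28 mm wide (its y axis) x 30 mm high, about 60 g, lying on the table keys up. Origin: centre of its underside, z up

How it is judged:
By the outcome, as a careful person would: the job done as asked, in the order asked, and still so for the second after the job is handed in, with the robot touching nothing.
It also fails if it takes over 120 s, if anything falls off the work surface, if the arm or the gripper's body presses on something with over 40 N, if the wrist force passes 120 N, or if a joint passes its speed limit or range.

## Robot

A 6-joint arm with a two-finger parallel gripper is mounted at the origin on the work surface. World frame = base frame: x ahead of the robot, y to its left, z up, the work surface at z = 0. Lengths are in m, angles in degrees, forces in N, time in s.
With the tool pointing down it reaches from about 0.35 to 0.875 m from the base axis. Payload 4.2 kg.
Tool frame: the origin (TCP) lies between the finger pads; the fingertips stand 25 mm ahead of it and the grasp point (between the pads) lies 6 mm ahead of it (r.tips_ahead is the distance from the TCP to the fingertips, in m); z points along the fingers, y is the direction in which the jaws open and shut (so a half turn about z gives the same grasp; the last joint's range is limited). The gripper opens to 87 mm and grips with 3 to 60 N. Pads are 19 mm wide; open, the fingers measure 117 mm over their backs; the gripper's body (75 mm by 190 mm) begins 51 mm behind the grasp point.
Start: joints at [84.889, 22.042, 0.453, 0, -68.411, -14.817], TCP at [0.213, 0.588, 0.248] pointing down, gripper open.
Joint ranges: [-179.83, 179.83], [-69.29, 118.12], [-61.27, 80.66], [-181.25, 117.63], [-171.15, -9.14], [-177.46, 177.46]. Speed limits (degrees/s): [159.86, 159.86, 180, 180, 180, 180].

## Interface

Orientations are given as a 3x3 rotation matrix whose columns are the frame's x, y, z axes.
In Python, from station import r, vision, finish_job gives the robot as it stands.
- The arm moves only by the shell command python3 -m jog 'ROWS'. ROWS is a JSON object of lists of equal length, an entry for each row: "rot": the turn, a rotation vector about the world's x, y, z in degrees, a list of three; "delta_pos": the shift along the world's x, y, z in mm, a list of three; "grip": the opening in per cent of the stroke, from 0 (shut) to 100 (fully open). A call has 1 to 10 rows; each row shifts and turns the commanded pose from where the row before left it; what a row does not reach is not made up. A row lasts 1/12 s, in which the tool goes at most 41.7 mm and 7.16 degrees, less where a joint would pass 70% of its speed; a pose out of reach is approached as far as the arm can. A call with a gripper value outside its range is refused whole. The fingers move at their own pace and stop on an object; the grip force is fixed at half the most. Time passes only in rows, so rows that do not move let the fingers close. It gives the time, the measured TCP pose, the force and the opening at its end, in the units of the state.
- r.sense(): the state, without advancing time (a new reading comes with each control period).
- vision.capture(name): name is "scene" or "top" or "wrist"; returns a dict with "frame" (384x512x3 uint8, red, green, blue), "K" (3x3 intrinsics, pixels), "xyz" and "orientation" of the camera in the world. Camera axes: x right, y up, looking along -z (the intrinsics and any distortion apply to the point x, -y, -z); pixel columns grow to the right and rows downward; lengths in m; the calibration is good to about 2 mm. The wrist camera is an equidistant fisheye: a pixel r from the principal point sees the ray r / f radians off the axis. A picture is of the moment at which its call begins. There is no depth.
- finish_job(): hands the job in, once; it reports no verdict.
The state is a dict: "time_s": time; "joints": joint angles; "joint_velocities": joint speeds; "effort": joint torques, N m; "tcp_pos": TCP position; "ee_rot": TCP orientation; "wrist_force": force on the tool from outside, world axes, zero at the start; "moment": the same for the moment, N m; "gripper_width": opening from 0.0 (shut) to 1.0 (fully open).
Only numpy, scipy, OpenCV 4.12 (cv2) and the standard library are available. Lean on these libraries where they do the work, as an engineer would, in place of code of your own. Each camera call takes 0.05 s, during which the arm holds its last target. There are 200 camera calls.

## Working session

There is one attempt and no reset: what is moved stays moved. The work goes in short steps, Python scripts to look and compute and a shell command to move; the robot and the scene stay as the last step left them, time stands still between calls to the robot, and variables do not carry over. Pictures are saved under pics/ and viewed, about 12 in all and at most 16, crops included, and the job is handed in when it is done.

```bash
ls; mkdir -p pics; python3 - <<'E'
from station import r, vision
import cv2,numpy as np
print(r.sense())
for n in ["scene","top","wrist"]:
    c=vision.capture(n); cv2.imwrite(f"pics/{n}0.png",c["frame"][:,:,::-1]); np.savez(f"pics/{n}0.npz",**c)
    print(n,c["K"].tolist(),c["xyz"],c["orientation"],[k for k in c])
E
```

```text
pics
{'time_s': 0.0, 'joints': array([ 8.48882042e+01,  2.20894965e+01,  3.79965340e-01, -2.83457601e-02,
       -6.84095345e+01, -1.48163753e+01]), 'joint_velocities': array([ 0.01656546,  0.04274943, -0.0656595 , -0.06073162,  0.04404596,
        0.01840065]), 'effort': array([-8.99235511e-04, -3.90668428e+01,  1.87406391e+01,  4.21988457e+00,
        1.10093740e-02, -1.86560987e-04]), 'tcp_pos': array([0.21282484, 0.58707356, 0.24647579]), 'ee_rot': array([[ 9.40058457e-01, -3.41012732e-01, -6.43338436e-04],
       [-3.41013327e-01, -9.40056272e-01, -2.02879187e-03],
       [ 8.70695249e-05,  2.12656993e-03, -9.99997735e-01]]), 'wrist_force': array([-0.06391995,  0.21408917, -0.78753939]), 'moment': array([-0.02009414,  0.03613544, -0.01400589]), 'gripper_width': 0.9985512001181363}
scene [[407.82523692961206, 0.0, 254.6561505795238], [0.0, 407.82523692961206, 184.98939607575073], [0.0, 0.0, 1.0]] [ 1.19602237 -0.32416938  0.50691585] [[ 0.46852683 -0.46537871  0.75093626]
 [ 0.88333285  0.2605742  -0.3896462 ]
 [-0.01434157  0.84588637  0.5331703 ]] ['frame', 'K', 'xyz', 'orientation']
top [[486.9788998243323, 0.0, 260.1902254550186], [0.0, 486.9788998243323, 186.51108222686798], [0.0, 0.0, 1.0]] [0.40147267 0.01445356 1.00924048] [[-0.00462772  0.98795923 -0.15464521]
 [-0.99985478 -0.00203496  0.01691994]
 [ 0.01640152  0.15470105  0.98782517]] ['frame', 'K', 'xyz', 'orientation']
wrist [[297.3186396354542, 0.0, 250.40218609813368], [0.0, 297.3186396354542, 194.94319566566807], [0.0, 0.0, 1.0]] [0.28951308 0.55803935 0.38352246] [[-0.34122394  0.89647749  0.28265585]
 [-0.93998037 -0.32599601 -0.10081417]
 [ 0.00176704 -0.30009116  0.95390889]] ['frame', 'K', 'xyz', 'orientation']
```

View pics/top0.png

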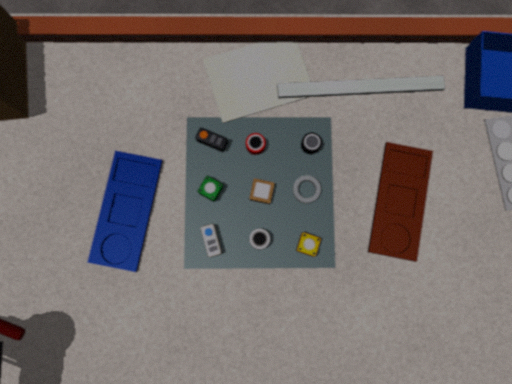

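View pics/scene0.png

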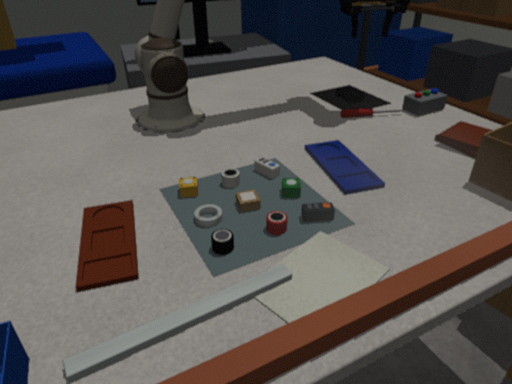

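The top view (up = +x, right = −y) shows:

- **Stock:** grey remote (212,139), red puck (256,143), black puck (312,143), green base (210,188), white remote (210,240), white puck (260,239) and yellow base (309,244).
- **Trays:** the blue tray is around (126,210) and the brown one around (402,202).
- **Distractors:** a ring and an orange-white block.

The scene view shows the same layout from the far side.

```bash
cat > h.py <<'E'
import cv2,numpy as np
def load(n): return dict(np.load(f"pics/{n}.npz"))
def project(c,P,fish=False):
    P=np.atleast_2d(P); q=(P-c["xyz"])@c["orientation"]; q=q*[1,-1,-1]; K=c["K"]
    if fish:
        rr=np.hypot(q[:,0],q[:,1]); th=np.arctan2(rr,q[:,2]); s=th/np.maximum(rr,1e-12)
        return np.c_[K[0,0]*q[:,0]*s+K[0,2],K[1,1]*q[:,1]*s+K[1,2]]
    return (q[:,:2]/q[:,2:])*[K[0,0],K[1,1]]+[K[0,2],K[1,2]]
def ray(c,uv,fish=False):
    a=(np.array(uv,float)-c["K"][:2,2])/c["K"][0,0]
    if fish:
        t=np.hypot(*a); d=np.r_[a/t*np.sin(t),np.cos(t)]
    else: d=np.r_[a,1]
    d=c["orientation"]@(d*[1,-1,-1]); return c["xyz"],d/np.linalg.norm(d)
def tri(rays):
    A=np.zeros((3,3));b=np.zeros(3)
    for o,d in rays:
        M=np.eye(3)-np.outer(d,d);A+=M;b+=M@o
    X=np.linalg.solve(A,b); return X,[float(np.linalg.norm((np.eye(3)-np.outer(d,d))@(X-o))) for o,d in rays]
def atz(rayod,z): o,d=rayod; return o+d*(z-o[2])/d[2]
def crop(c,x0,y0,x1,y1,s,out,step=10):
    im=cv2.resize(c["frame"][y0:y1,x0:x1,::-1],None,fx=s,fy=s,interpolation=cv2.INTER_CUBIC)
    im=cv2.convertScaleAbs(im,alpha=1.4,beta=15)
    for x in range((x0//step+1)*step,x1,step):
        cv2.line(im,(int((x-x0)*s),0),(int((x-x0)*s),6),(255,255,255),1)
        if x%(2*step)==0: cv2.putText(im,str(x),(int((x-x0)*s)-8,16),0,.35,(0,255,255),1)
    for y in range((y0//step+1)*step,y1,step):
        cv2.line(im,(0,int((y-y0)*s)),(6,int((y-y0)*s)),(255,255,255),1); cv2.putText(im,str(y),(7,int((y-y0)*s)+4),0,.35,(0,255,255),1)
    cv2.imwrite(out,im)
E
python3 - <<'E'
from h import *
crop(load("top0"),80,110,440,280,2.2,"pics/topc.png")
crop(load("scene0"),70,130,390,295,2.5,"pics/scenec.png")
E
```

```text
(no output)
```

View pics/topc.png

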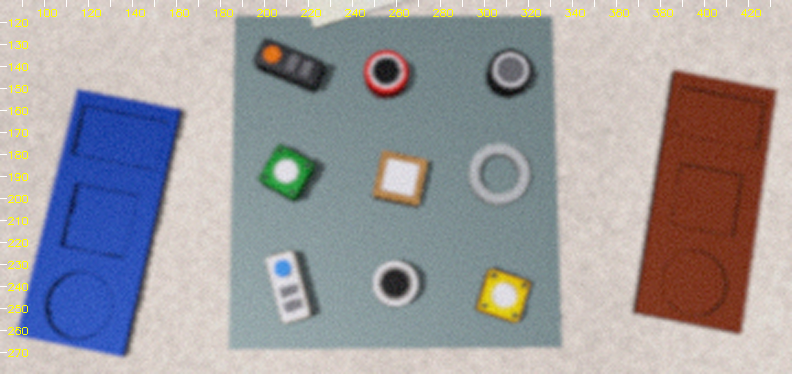

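View pics/scenec.png

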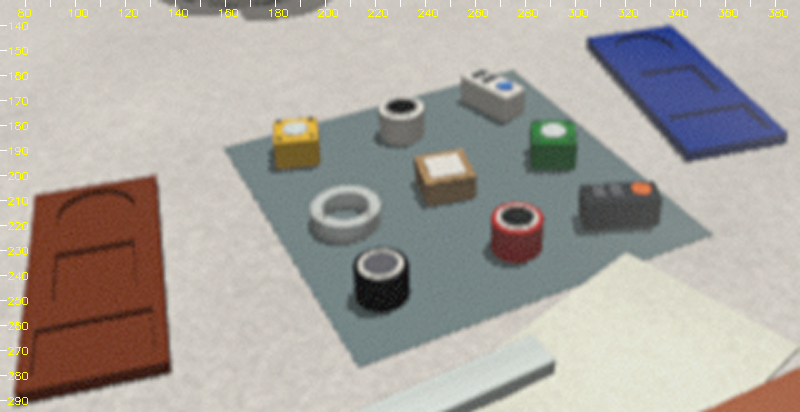

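The enlarged crops show all tops and tray outlines clearly. In crop pixels, top / scene:

| Feature | Top | Scene |
|---|---|---|
| White lens | (397,283) | (401,106) |
| Yellow disc | (504,294) | (294,128) |
| Black lens | (511,70) | (381,263) |
| Green disc | (287,170) | (553,130) |
| Orange key | (272,54) | (641,188) |

Next I triangulate these.

```bash
python3 - <<'E'
from h import *
T=load("top0");S=load("scene0")
t=lambda p:ray(T,(80+p[0]/2.2,110+p[1]/2.2)); s=lambda p:ray(S,(70+p[0]/2.5,130+p[1]/2.5))
np.set_printoptions(precision=4,suppress=True)
for n,a,b in [("white",(397,283),(401,106)),("yellow",(504,294),(294,128)),("black",(511,70),(381,263)),("green",(287,170),(553,130)),("orangekey",(272,54),(641,188)),("red",(386,71),(517,216)),
 ("brFL",(674,71),(15,393)),("brFR",(776,90),(0,0)),("brNL",(634,312),(156,177)),("brNR",(740,332),(36,195)),("brFL2",(674,71),(170,370)),
 ("blFL",(79,90),(785,133)),("blFR",(183,109),(688,157)),("blNL",(19,335),(672,27)),("blNR",(126,355),(588,40))]:
    X,e=tri([t(a),s(b)]); print(n,X,np.round(e,4),"at z=12",atz(t(a),.012)[:2],"z30",atz(t(a),.03)[:2])
# yaw of bases/remote from colour masks
hsv=cv2.cvtColor(T["frame"],cv2.COLOR_RGB2HSV);H,Sa,V=cv2.split(hsv)
def z30(m,lab,z):
    n,l,st,ce=cv2.connectedComponentsWithStats(m.astype(np.uint8))
    i=1+np.argmax(st[1:,4]); m=(l==i).astype(np.uint8)
    c=max(cv2.findContours(m,cv2.RETR_EXTERNAL,cv2.CHAIN_APPROX_NONE)[0],key=cv2.contourArea)[:,0].astype(float)
    W=np.array([atz(ray(T,p),z)[:2] for p in c]).astype(np.float32)*1000
    (cx,cy),(w,h),a=cv2.minAreaRect(W); print(lab,"ctr",cx,cy,"size",w,h,"ang",a,"n",st[i,4])
box=lambda x0,y0,x1,y1:(lambda m:(m.__setitem__((slice(y0,y1),slice(x0,x1)),True),m)[1])(np.zeros(H.shape,bool))
z30((H>20)&(H<35)&(Sa>140)&box(290,225,330,265),"yellow",.03)
z30((H>50)&(H<75)&(Sa>120)&(V>70)&box(190,170,230,205),"green",.03)
z30((V<75)&box(190,122,235,155),"grey",.02)
z30((H>105)&(H<130)&(Sa>110)&box(80,140,175,280),"blue",.012)
z30(((H<15)|(H>170))&(Sa>120)&box(360,135,440,270),"brown",.012)
E
```

```text
white [ 0.4497 -0.001   0.031 ] [0.0015 0.0015] at z=12 [ 0.45   -0.0027] z30 [ 0.4491 -0.0024]
yellow [ 0.4388 -0.0996  0.0311] [0. 0.] at z=12 [ 0.4395 -0.1018] z30 [ 0.4388 -0.0997]
black [ 0.6484 -0.1096  0.0305] [0.001 0.001] at z=12 [ 0.6527 -0.1128] z30 [ 0.6481 -0.1105]
green [0.5537 0.0994 0.0307] [0.0008 0.0008] at z=12 [0.5562 0.1003] z30 [0.5534 0.0987]
orangekey [0.6637 0.1143 0.0306] [0.0003 0.0003] at z=12 [0.6685 0.1159] z30 [0.6637 0.114 ]
red [0.6474 0.0075 0.0304] [0.0005 0.0005] at z=12 [0.6518 0.0069] z30 [0.6472 0.007 ]
brFL [ 0.6488 -0.3197  0.0081] [0.0476 0.0476] at z=12 [ 0.6516 -0.2696] z30 [ 0.6471 -0.2645]
brFR [ 0.5761 -0.2934  0.2511] [0.0168 0.0168] at z=12 [ 0.6329 -0.367 ] z30 [ 0.6287 -0.3601]
brNL [ 0.4225 -0.2226  0.0095] [0.0001 0.0001] at z=12 [ 0.4224 -0.2221] z30 [ 0.4221 -0.2178]
brNR [ 0.4038 -0.3193  0.0122] [0.0005 0.0005] at z=12 [ 0.4037 -0.3198] z30 [ 0.4036 -0.3138]
brFL2 [ 0.6537 -0.2709  0.0045] [0.0008 0.0008] at z=12 [ 0.6516 -0.2696] z30 [ 0.6471 -0.2645]
blFL [0.6341 0.299  0.0105] [0.0005 0.0005] at z=12 [0.6334 0.2981] z30 [0.6292 0.293 ]
blFR [0.6169 0.2015 0.0056] [0.0011 0.0011] at z=12 [0.6149 0.1993] z30 [0.611 0.196]
blNL [0.4052 0.3466 0.0082] [0.0022 0.0022] at z=12 [0.404  0.3433] z30 [0.4039 0.3374]
blNR [0.3866 0.2482 0.0087] [0.0024 0.0024] at z=12 [0.3855 0.2452] z30 [0.3858 0.2411]
yellow ctr 438.25640869140625 -98.5240707397461 size 40.93791198730469 40.5378303527832 ang 70.56108856201172 n 294
green ctr 552.8882446289062 101.24967956542969 size 36.593955993652344 38.473670959472656 ang 64.09661865234375 n 197
grey ctr 655.115234375 95.74779510498047 size 76.46648406982422 34.756893157958984 ang 65.8868179321289 n 515
blue ctr 509.885986328125 273.93280029296875 size 100.88001251220703 233.7548828125 ang 78.65339660644531 n 5606
brown ctr 528.0359497070312 -293.6573486328125 size 98.84317779541016 233.2103271484375 ang 78.55209350585938 n 5285
```

```bash
python3 -m jog '{"rot":[[0,0,0],[0,0,0],[0,0,0],[0,0,0],[0,0,0],[0,0,0],[0,0,0],[0,0,0],[0,0,0],[0,0,0]],"delta_pos":[[6,-15,-2],[13,-32,-5],[13,-33,-5],[13,-33,-5],[13,-33,-5],[13,-33,-5],[13,-33,-5],[13,-33,-5],[13,-33,-5],[13,-33,-5]],"grip":[100,100,100,100,100,100,100,100,100,100]}' && python3 -m jog '{"rot":[[0,0,0],[0,0,0],[0,0,0],[0,0,0],[0,0,0],[0,0,0],[0,0,0],[0,0,0],[0,0,0],[0,0,0]],"delta_pos":[[13,-33,-5],[13,-33,-5],[13,-33,-5],[13,-33,-5],[13,-33,-5],[13,-33,-5],[13,-32,-5],[12,-31,-5],[8,-17,-3],[4,-10,0]],"grip":[100,100,100,100,100,100,100,100,100,100]}'; python3 - <<'E'
from station import vision,r
from h import *
c=vision.capture("wrist"); np.savez("pics/w1.npz",**c); cv2.imwrite("pics/w1.png",c["frame"][:,:,::-1]); print(r.sense()["tcp_pos"],r.sense()["joints"])
E
```

```text
time_s: 0.98
tcp_pos: [0.3361, 0.2748, 0.2003]
ee_rot: [[0.94, -0.34, -0.0], [-0.34, -0.94, 0.0], [-0.0, -0.0, -1.0]]
wrist_force: [0.9, 0.2, -0.1]
gripper_width: 0.997
time_s: 1.82
tcp_pos: [0.451, -0.0137, 0.1566]
ee_rot: [[0.939, -0.344, -0.002], [-0.344, -0.939, -0.001], [-0.002, 0.001, -1.0]]
wrist_force: [0.1, 0.1, -0.2]
gripper_width: 1.001
[ 0.45149193 -0.01394621  0.15688291] [ 1.89606015e+01  1.07171525e+01 -3.03955770e+01  2.35683575e-02
 -4.89728260e+01  5.09029773e+01]
```

View pics/w1.png

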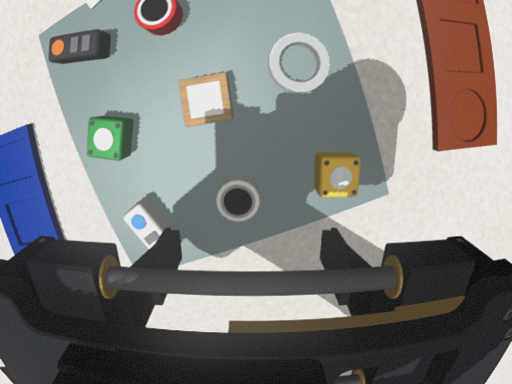

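The wrist view shows the white lens at (238,200), the yellow disc around (340,175), the green disc (104,139), the orange key (58,48) and the brown round well around (470,115). I'll compare these with the triangulated positions.

```bash
python3 - <<'E'
from h import *
np.set_printoptions(precision=4,suppress=True)
c=load("w1");T=load("top0")
for n,uv,z in [("white",(238,200),.0305),("yellow",(338,174),.0305),("green",(104,139),.0305),("key",(58,47),.0305),("red",(156,9),.0305),("brround",(470,116),.008),("brsq",(460,47),.008)]:
    print(n,atz(ray(c,uv,True),z)[:2])
print(tri([ray(c,(238,200),1),ray(T,(80+397/2.2,110+283/2.2))]),tri([ray(c,(104,139),1),ray(T,(80+287/2.2,110+170/2.2))]))
for n,uv,z in [("brround",(694,284),.01),("brsq",(707,200),.01),("blround",(79,305),.01),("blsq",(101,219),.01),("blobl",(121,136),.01)]:
    print(n,atz(ray(T,(80+uv[0]/2.2,110+uv[1]/2.2)),z)[:2])
print(project(c,[[.4495,-.0015,.0305],[.438,-.0995,.0305],[.4493,-.2787,.012],[.5277,-.2945,.012]],1))
E
```

```text
white [ 0.4489 -0.0022]
yellow [ 0.4407 -0.0988]
green [0.5509 0.0978]
key [0.662  0.1127]
red [0.644  0.0046]
brround [ 0.4454 -0.2843]
brsq [ 0.5256 -0.2937]
(array([ 0.4491, -0.0023,  0.0311]), [9.966516342734756e-06, 9.966516342695716e-06]) (array([0.5522, 0.0986, 0.0297]), [0.00124007719547634, 0.0012400771954761804])
brround [ 0.4481 -0.2798]
brsq [ 0.527  -0.2959]
blround [0.4311 0.2904]
blsq [0.5106 0.2732]
blobl [0.5893 0.2574]
[[237.0478 199.7028]
 [339.3686 176.3674]
 [468.2993 114.1017]
 [462.0188  44.7365]]
```

```bash
python3 -m jog '{"rot":[[0,0,0],[0,0,0],[0,0,0],[0,0,0],[0,0,0],[0,0,0],[0,0,0],[0,0,0],[0,0,0],[0,0,0]],"delta_pos":[[-1,6,-15],[-1,5,-25],[0,0,-28],[0,0,-25],[0,0,-18],[0,0,-10],[0,0,0],[0,0,0],[0,0,0],[0,0,0]],"grip":[100,100,100,100,100,100,100,40,35,35]}'
python3 -m jog '{"rot":[[0,0,0],[0,0,0],[0,0,0],[0,0,0]],"delta_pos":[[0,0,0],[0,0,0],[0,0,0],[0,0,0]],"grip":[20,20,20,20]}'
```

```text
time_s: 2.7
tcp_pos: [0.4497, -0.0, 0.0375]
ee_rot: [[0.94, -0.34, 0.002], [-0.34, -0.94, 0.001], [0.002, -0.001, -1.0]]
wrist_force: [0.3, -0.8, -0.1]
gripper_width: 0.853
time_s: 3.03
tcp_pos: [0.4491, -0.0004, 0.0369]
ee_rot: [[0.94, -0.341, 0.001], [-0.341, -0.94, 0.0], [0.001, -0.0, -1.0]]
wrist_force: [-0.3, 0.3, 0.9]
gripper_width: 0.554
```

```bash
python3 -m jog '{"rot":[[0,0,0],[0,0,0],[0,0,0],[0,0,0],[0,0,0],[0,0,0],[0,0,0],[0,0,0]],"delta_pos":[[0,0,0],[0,0,0],[0,0,0],[0,0,10],[0,0,25],[0,-5,25],[0,-20,10],[0,-35,0]],"grip":[0,0,0,0,0,0,0,0]}'
python3 -m jog '{"rot":[[0,0,0],[0,0,0],[0,0,0],[0,0,0],[0,0,0],[0,0,0],[0,0,0],[0,0,0],[0,0,0],[0,0,0]],"delta_pos":[[0,-38,0],[0,-38,0],[0,-38,0],[0,-38,0],[-1,-32,0],[0,-22,0],[0,-10,-5],[0,-4,-10],[0,0,-10],[0,0,0]],"grip":[0,0,0,0,0,0,0,0,0,0]}'
python3 - <<'E'
from station import vision,r
from h import *
c=vision.capture("wrist"); np.savez("pics/w2.npz",**c); cv2.imwrite("pics/w2.png",c["frame"][:,:,::-1]); print(r.sense()["tcp_pos"],r.sense()["joints"])
E
```

```text
time_s: 3.7
tcp_pos: [0.4514, -0.0592, 0.1093]
ee_rot: [[0.942, -0.336, 0.007], [-0.336, -0.942, 0.001], [0.006, -0.004, -1.0]]
wrist_force: [0.2, 0.8, -1.1]
gripper_width: 0.473
time_s: 4.53
tcp_pos: [0.4459, -0.279, 0.0786]
ee_rot: [[0.94, -0.341, -0.006], [-0.341, -0.94, 0.002], [-0.006, -0.0, -1.0]]
wrist_force: [-0.6, -0.0, -0.9]
gripper_width: 0.475
[ 0.44662564 -0.27895302  0.07964003] [-1.43365893e+01  2.35175161e+01 -2.52906059e+01 -3.89237089e-02
 -4.14625822e+01  8.44926106e+01]
```

View pics/w2.png

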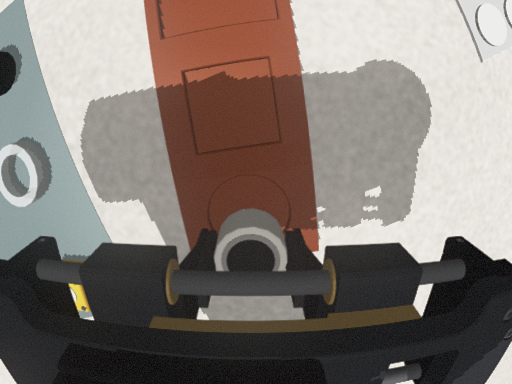

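The puck is held, with its top at (250,255). The round well rim runs left (208,212), top (250,176), right (291,212). The square well corners are (183,69), (268,57), (281,142) and (197,154).

```bash
python3 - <<'E'
from h import *
np.set_printoptions(precision=4,suppress=True)
c=load("w2")
f=lambda uv,z=.012:atz(ray(c,uv,True),z)
print([f(p)[:2] for p in [(208,212),(291,212),(250,176)]])
q=np.array([f(p) for p in [(183,69),(268,57),(281,142),(197,154)]]);print(q,q.mean(0),np.degrees(np.arctan2(*(q[1]-q[0])[:2][::-1])))
print("puck top",f((250,255),.0716+.0)[:2], project(c,[[.448,-.28,.012]],1))
E
```

```text
[array([ 0.4602, -0.2524]), array([ 0.4393, -0.3098]), array([ 0.4752, -0.2908])]
[[ 0.5618 -0.2739  0.012 ]
 [ 0.5488 -0.3303  0.012 ]
 [ 0.4907 -0.3191  0.012 ]
 [ 0.5029 -0.2614  0.012 ]] [ 0.526  -0.2962  0.012 ] -103.03393467196119
puck top [ 0.4474 -0.2808] [[248.8754 214.6834]]
```

```bash
python3 -m jog '{"rot":[[0,0,0],[0,0,0],[0,0,0],[0,0,0],[0,0,0],[0,0,0]],"delta_pos":[[1,0,-10],[0,-1,-14],[0,0,-9],[0,0,-5],[0,0,0],[0,0,0]],"grip":[0,0,0,0,0,0]}'
python3 -m jog '{"rot":[[0,0,0],[0,0,0]],"delta_pos":[[0,0,-1],[0,0,0]],"grip":[0,0]}'
```

```text
time_s: 5.08
tcp_pos: [0.4493, -0.281, 0.0435]
ee_rot: [[0.94, -0.34, 0.0], [-0.34, -0.94, -0.0], [0.0, 0.0, -1.0]]
wrist_force: [-0.1, -1.1, -0.5]
gripper_width: 0.473
time_s: 5.25
tcp_pos: [0.4493, -0.2813, 0.0427]
ee_rot: [[0.94, -0.34, 0.001], [-0.34, -0.94, -0.0], [0.001, -0.0, -1.0]]
wrist_force: [-0.1, 0.8, -0.3]
gripper_width: 0.474
```

```bash
python3 -m jog '{"rot":[[0,0,0],[0,0,0]],"delta_pos":[[0,0,-0.7],[0,0,0]],"grip":[0,0]}'
python3 -m jog '{"rot":[[0,0,0],[0,0,0]],"delta_pos":[[0,0,-0.7],[0,0,0]],"grip":[0,0]}'
```

```text
time_s: 5.42
tcp_pos: [0.4493, -0.2814, 0.0426]
ee_rot: [[0.94, -0.341, 0.001], [-0.341, -0.94, -0.0], [0.001, -0.0, -1.0]]
wrist_force: [-1.4, 2.2, 4.5]
gripper_width: 0.474
time_s: 5.58
tcp_pos: [0.4493, -0.2814, 0.0426]
ee_rot: [[0.94, -0.34, 0.001], [-0.34, -0.94, -0.0], [0.001, 0.0, -1.0]]
wrist_force: [-1.3, 3.6, 8.5]
gripper_width: 0.473
```

```bash
python3 -m jog '{"rot":[[0,0,0],[0,0,0],[0,0,0],[0,0,0],[0,0,0],[0,0,0],[0,0,0],[0,0,0]],"delta_pos":[[0,0,1],[0,0,0],[0,0,0],[0,0,0],[0,0,10],[0,0,22],[0,0,32],[0,5,30]],"grip":[75,75,75,75,75,75,80,95]}'
python3 -m jog '{"rot":[[0,0,0],[0,0,0],[0,0,0],[0,0,0],[0,0,0],[0,0,0],[0,0,0],[0,0,0]],"delta_pos":[[-2,20,10],[-2,36,0],[-2,38,0],[-2,38,0],[-1,28,0],[-1,14,0],[0,3,0],[0,0,0]],"grip":[95,95,95,95,95,95,95,95]}'
python3 - <<'E'
from station import vision,r
from h import *
c=vision.capture("wrist"); np.savez("pics/w3.npz",**c); cv2.imwrite("pics/w3.png",c["frame"][:,:,::-1]); print(r.sense()["tcp_pos"])
E
```

```text
time_s: 6.25
tcp_pos: [0.4487, -0.2769, 0.1374]
ee_rot: [[0.94, -0.341, -0.001], [-0.341, -0.94, -0.0], [-0.001, 0.001, -1.0]]
wrist_force: [0.7, -0.2, -0.2]
gripper_width: 0.815
time_s: 6.92
tcp_pos: [0.4392, -0.0987, 0.1468]
ee_rot: [[0.941, -0.339, 0.001], [-0.339, -0.941, 0.0], [0.001, -0.0, -1.0]]
wrist_force: [-0.2, 0.7, 0.3]
gripper_width: 0.949
[ 0.43917345 -0.09938894  0.14662622]
```

View pics/w3.png

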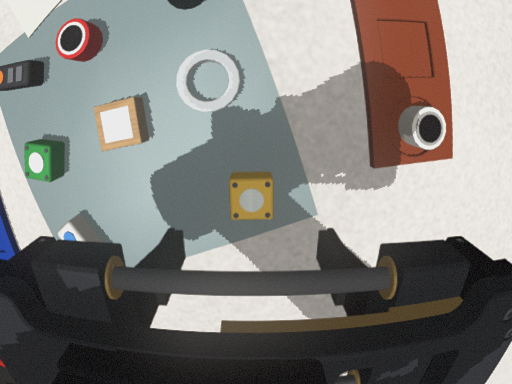

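The white puck is upright in the brown round well at (428,128). The yellow base sits between the jaws, square to them, with its disc at (251,200).

```bash
python3 - <<'E'
from h import *
np.set_printoptions(precision=4,suppress=True)
c=load("w3");f=lambda uv,z:atz(ray(c,uv,True),z)[:2]
print(f((251,200),.0305), f((429,128),.036))
q=[f(p,.0305) for p in [(231,180),(272,180),(273,219),(231,219)]];print(q,np.mean(q,0))
E
```

```text
[ 0.4363 -0.0997] [ 0.4478 -0.2816]
[array([ 0.4598, -0.0894]), array([ 0.4475, -0.1234]), array([ 0.4121, -0.1125]), array([ 0.4252, -0.0762])] [ 0.4362 -0.1004]
```

```bash
python3 -m jog '{"rot":[[0,0,0],[0,0,0],[0,0,0],[0,0,0],[0,0,0],[0,0,0],[0,0,0],[0,0,0],[0,0,0],[0,0,0]],"delta_pos":[[-1,0,-14],[-1,0,-26],[0,0,-28],[0,0,-22],[0,0,-13],[0,0,-7],[0,0,0],[0,0,0],[0,0,0],[0,0,0]],"grip":[95,95,95,95,95,80,40,0,0,0]}'
python3 -m jog '{"rot":[[0,0,0],[0,0,0],[0,0,0],[0,0,0],[0,0,0],[0,0,0]],"delta_pos":[[0,0,0],[0,0,0],[0,0,0],[0,0,0],[0,0,0],[0,0,0]],"grip":[0,0,0,0,0,0]}'
```

```text
time_s: 7.8
tcp_pos: [0.4378, -0.0996, 0.0372]
ee_rot: [[0.94, -0.341, 0.003], [-0.341, -0.94, 0.0], [0.002, -0.001, -1.0]]
wrist_force: [-0.7, 0.0, 0.1]
gripper_width: 0.657
time_s: 8.3
tcp_pos: [0.4373, -0.0993, 0.0367]
ee_rot: [[0.94, -0.34, 0.001], [-0.34, -0.94, -0.0], [0.001, -0.0, -1.0]]
wrist_force: [-0.9, 0.1, 5.6]
gripper_width: 0.458
```

```bash
python3 -m jog '{"rot":[[0,0,0],[0,0,0],[0,0,0],[0,0,2],[0,0,3],[0,0,3],[0,0,0.5],[0,0,0],[0,0,0],[0,0,0]],"delta_pos":[[0,0,10],[0,0,25],[6,-12,25],[13,-28,5],[15,-33,0],[15,-33,0],[15,-33,0],[13,-29,0],[8,-18,0],[4,-8,0]],"grip":[0,0,0,0,0,0,0,0,0,0]}'
python3 -m jog '{"rot":[[0,0,0],[0,0,0],[0,0,0],[0,0,0],[0,0,0]],"delta_pos":[[1,-2,-10],[0,0,-15],[0,0,0],[0,0,0],[0,0,0]],"grip":[0,0,0,0,0]}'
python3 - <<'E'
from station import vision,r
from h import *
c=vision.capture("wrist"); np.savez("pics/w4.npz",**c); cv2.imwrite("pics/w4.png",c["frame"][:,:,::-1]); print(r.sense()["tcp_pos"])
E
```

```text
time_s: 9.13
tcp_pos: [0.5265, -0.2959, 0.1002]
ee_rot: [[0.98, -0.201, -0.0], [-0.201, -0.98, -0.0], [-0.0, 0.0, -1.0]]
wrist_force: [0.4, -1.2, -0.8]
gripper_width: 0.457
time_s: 9.55
tcp_pos: [0.5269, -0.2946, 0.0763]
ee_rot: [[0.98, -0.197, -0.0], [-0.197, -0.98, -0.0], [-0.0, 0.0, -1.0]]
wrist_force: [0.2, -0.2, 0.1]
gripper_width: 0.455
[ 0.52723568 -0.29477994  0.07674342]
```

View pics/w4.png

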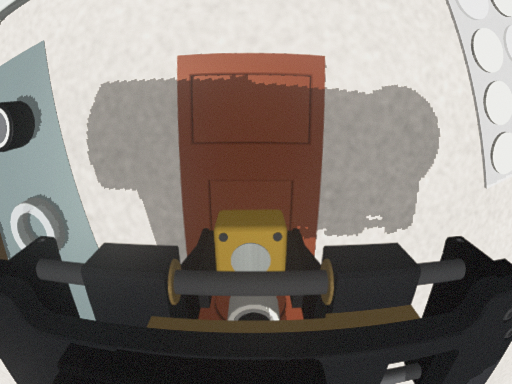

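The base is aligned with the tray. The square well's far edge at row 180 spans columns 209–293, centred on the base. I'll check that edge and lower.

```bash
python3 - <<'E'
from h import *
c=load("w4");f=lambda uv,z:atz(ray(c,uv,True),z)[:2]
e=f((251,179.5),.012); a=np.radians(-11.4); print("centre from edge",e-.029*np.array([np.cos(a),np.sin(a)]))
E
python3 -m jog '{"rot":[[0,0,0],[0,0,0],[0,0,0],[0,0,0],[0,0,0],[0,0,0]],"delta_pos":[[0,0,-8],[0,0,-12],[0,0,-8],[0,0,-5],[0,0,0],[0,0,0]],"grip":[0,0,0,0,0,0]}'
python3 -m jog '{"rot":[[0,0,0],[0,0,0],[0,0,0]],"delta_pos":[[0,0,-1],[0,0,-0.5],[0,0,0]],"grip":[0,0,0]}'
```

```text
centre from edge [ 0.52731106 -0.29638175]
time_s: 10.1
tcp_pos: [0.5272, -0.2954, 0.0431]
ee_rot: [[0.98, -0.198, 0.0], [-0.198, -0.98, -0.0], [0.0, 0.0, -1.0]]
wrist_force: [0.3, -0.5, 0.4]
gripper_width: 0.456
time_s: 10.35
tcp_pos: [0.5273, -0.2955, 0.0425]
ee_rot: [[0.98, -0.198, 0.001], [-0.198, -0.98, -0.0], [0.001, 0.0, -1.0]]
wrist_force: [-1.4, 1.4, 4.9]
gripper_width: 0.457
```

```bash
python3 -m jog '{"rot":[[0,0,0],[0,0,0],[0,0,0],[0,0,0],[0,0,0],[0,0,0],[0,0,0],[0,0,0]],"delta_pos":[[0,0,1],[0,0,0],[0,0,0],[0,0,0],[0,0,10],[0,0,22],[0,0,32],[3,5,30]],"grip":[73,73,73,73,73,73,80,95]}'
python3 -m jog '{"rot":[[0,0,0],[0,0,0],[0,0,0],[0,0,0],[0,0,0],[0,0,0],[0,0,0],[0,0,0],[0,0,0]],"delta_pos":[[12,19,8],[20,30,0],[22,33,0],[22,33,0],[21,33,0],[14,22,0],[5,9,0],[1,2,0],[0,0,0]],"grip":[95,95,95,95,95,95,95,95,95]}'
python3 - <<'E'
from station import vision,r
from h import *
c=vision.capture("wrist"); np.savez("pics/w5.npz",**c); cv2.imwrite("pics/w5.png",c["frame"][:,:,::-1]); print(r.sense()["tcp_pos"])
E
```

```text
time_s: 11.02
tcp_pos: [0.5292, -0.2909, 0.1378]
ee_rot: [[0.98, -0.199, -0.002], [-0.199, -0.98, 0.0], [-0.002, 0.0, -1.0]]
wrist_force: [0.3, -0.7, 0.8]
gripper_width: 0.803
time_s: 11.77
tcp_pos: [0.6467, -0.1093, 0.1448]
ee_rot: [[0.98, -0.197, -0.0], [-0.197, -0.98, -0.0], [-0.0, 0.0, -1.0]]
wrist_force: [-0.4, -0.4, 0.0]
gripper_width: 0.95
[ 0.64628462 -0.11010336  0.14475503]
```

View pics/w5.png

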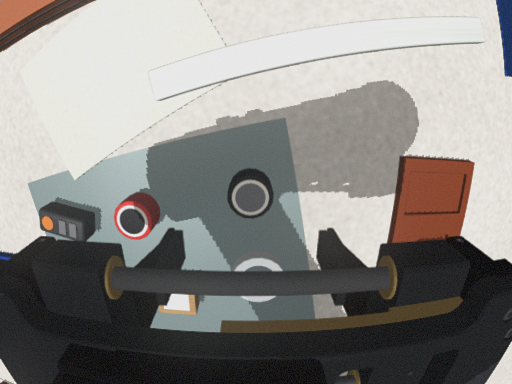

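The black puck's lens is at (251,197), centred between the open jaws, and the red puck at (136,216) is clear of them. I'll descend and grip.

```bash
python3 -m jog '{"rot":[[0,0,0],[0,0,0],[0,0,0],[0,0,0],[0,0,0],[0,0,0],[0,0,0],[0,0,0],[0,0,0],[0,0,0]],"delta_pos":[[0,0,-13],[0,0,-26],[0,0,-28],[0,0,-21],[0,0,-13],[0,0,-7],[0,0,0],[0,0,0],[0,0,0],[0,0,0]],"grip":[95,95,95,95,95,80,40,0,0,0]}'
python3 -m jog '{"rot":[[0,0,0],[0,0,0],[0,0,0],[0,0,0],[0,0,0],[0,0,0]],"delta_pos":[[0,0,0],[0,0,0],[0,0,0],[0,0,0],[0,0,0],[0,0,0]],"grip":[0,0,0,0,0,0]}'
python3 - <<'E'
from h import *
c=load("w5");f=lambda uv,z:atz(ray(c,uv,True),z)[:2]
print(f((251,197),.0305),f((49,224),.0305),f((136,217),.0305))
E
```

```text
time_s: 12.65
tcp_pos: [0.6478, -0.1097, 0.0382]
ee_rot: [[0.98, -0.198, 0.003], [-0.198, -0.98, 0.0], [0.003, -0.001, -1.0]]
wrist_force: [-0.3, -0.3, 1.0]
gripper_width: 0.655
time_s: 13.15
tcp_pos: [0.6474, -0.1093, 0.0374]
ee_rot: [[0.98, -0.198, 0.001], [-0.198, -0.98, -0.0], [0.001, -0.0, -1.0]]
wrist_force: [-1.1, 0.2, 5.2]
gripper_width: 0.472
[ 0.64715724 -0.11117552] [0.66004742 0.11200593] [0.6490871  0.00073831]
```

```bash
python3 -m jog '{"rot":[[0,0,0],[0,0,0],[0,0,0],[0,0,0],[0,0,0],[0,0,0],[0,0,0],[0,0,0],[0,0,0],[0,0,0]],"delta_pos":[[0,0,10],[0,0,25],[-6,11,25],[-12,22,10],[-17,32,0],[-17,32,0],[-17,32,0],[-17,32,0],[-17,32,0],[-17,32,0]],"grip":[0,0,0,0,0,0,0,0,0,0]}'
python3 -m jog '{"rot":[[0,0,0],[0,0,0],[0,0,0],[0,0,0],[0,0,0],[0,0,0],[0,0,0],[0,0,0],[0,0,0],[0,0,0]],"delta_pos":[[-17,32,0],[-17,32,0],[-17,32,0],[-17,32,0],[-14,26,0],[-9,15,0],[-5,4,-8],[-1,0,-15],[0,0,-7],[0,0,0]],"grip":[0,0,0,0,0,0,0,0,0,0]}'
python3 - <<'E'
from station import vision,r
from h import *
c=vision.capture("wrist"); np.savez("pics/w6.npz",**c); cv2.imwrite("pics/w6.png",c["frame"][:,:,::-1]); print(r.sense()["tcp_pos"])
E
```

```text
time_s: 13.98
tcp_pos: [0.5258, 0.1168, 0.1068]
ee_rot: [[0.98, -0.198, -0.0], [-0.198, -0.98, 0.0], [-0.0, -0.0, -1.0]]
wrist_force: [1.3, 1.5, -0.8]
gripper_width: 0.475
time_s: 14.82
tcp_pos: [0.4289, 0.2869, 0.0747]
ee_rot: [[0.98, -0.199, -0.003], [-0.199, -0.98, -0.004], [-0.003, 0.004, -1.0]]
wrist_force: [-0.7, 0.1, -0.4]
gripper_width: 0.476
[0.42968984 0.28736278 0.07564689]
```

View pics/w6.png

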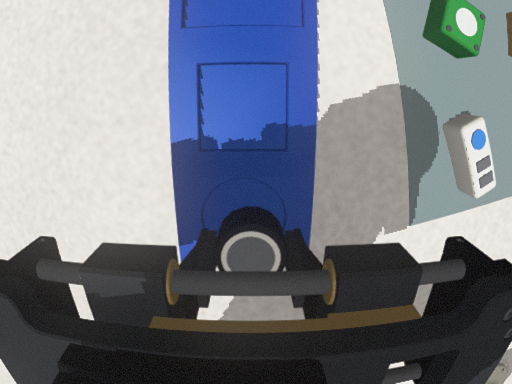

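The round well spans columns 202–286 at row 212, with its top at row 178. The puck lens is at (251,255). The square well corners are (197,63), (287,63), (287,150) and (198,150).

```bash
python3 - <<'E'
from h import *
np.set_printoptions(precision=4,suppress=True)
c=load("w6");f=lambda uv,z:atz(ray(c,uv,True),z)[:2]
print([f(p,.012) for p in [(202,212),(286,212),(244,178)]],f((251,255),.068))
q=np.array([f(p,.012) for p in [(197,63),(287,63),(287,150),(198,150)]]);m=q.mean(0);d=q[0]+q[1]-q[2]-q[3];a=np.arctan2(d[1],d[0])
print(q,m,np.degrees(a),"round",m-.08*np.array([np.cos(a),np.sin(a)]),"obl",m+.08*np.array([np.cos(a),np.sin(a)]))
print("green",f((467,21),.0305))
E
```

```text
[array([0.4414, 0.3185]), array([0.4293, 0.2591]), array([0.46  , 0.2835])] [0.4306 0.2849]
[[0.5439 0.298 ]
 [0.5316 0.2399]
 [0.4735 0.2509]
 [0.4858 0.3103]] [0.5087 0.2748] -11.335840793646478 round [0.4303 0.2905] obl [0.5871 0.259 ]
green [0.5519 0.0988]
```

```bash
python3 -m jog '{"rot":[[0,0,0],[0,0,0],[0,0,0],[0,0,0],[0,0,0],[0,0,0]],"delta_pos":[[0,2,-8],[1,1,-12],[0,0,-8],[0,0,-4],[0,0,-1],[0,0,0]],"grip":[0,0,0,0,0,0]}'
python3 -m jog '{"rot":[[0,0,0],[0,0,0],[0,0,0]],"delta_pos":[[0,0,-1],[0,0,-0.5],[0,0,0]],"grip":[0,0,0]}'
```

```text
time_s: 15.37
tcp_pos: [0.4311, 0.2914, 0.0436]
ee_rot: [[0.98, -0.198, -0.0], [-0.198, -0.98, -0.0], [0.0, 0.0, -1.0]]
wrist_force: [0.0, 0.0, 0.1]
gripper_width: 0.474
time_s: 15.62
tcp_pos: [0.4313, 0.2917, 0.0433]
ee_rot: [[0.98, -0.198, 0.001], [-0.198, -0.98, 0.001], [0.001, -0.001, -1.0]]
wrist_force: [-2.2, -2.1, 6.5]
gripper_width: 0.475
```

```bash
python3 -m jog '{"rot":[[0,0,0],[0,0,0],[0,0,0],[0,0,0],[0,0,0],[0,0,0],[0,0,0],[0,0,0]],"delta_pos":[[0,0,1],[0,0,0],[0,0,0],[0,0,0],[0,0,10],[0,0,22],[0,0,32],[3,-5,30]],"grip":[75,75,75,75,75,75,80,95]}'
python3 -m jog '{"rot":[[0,0,-3],[0,0,-4],[0,0,-4],[0,0,-3.5],[0,0,0],[0,0,0],[0,0,0],[0,0,0],[0,0,0]],"delta_pos":[[12,-19,8],[20,-32,0],[22,-35,0],[22,-35,0],[21,-34,0],[14,-22,0],[6,-9,0],[1,-2,0],[0,0,0]],"grip":[95,95,95,95,95,95,95,95,95]}'
python3 - <<'E'
from station import vision,r
from h import *
c=vision.capture("wrist"); np.savez("pics/w7.npz",**c); cv2.imwrite("pics/w7.png",c["frame"][:,:,::-1]); print(r.sense()["tcp_pos"])
E
```

```text
time_s: 16.28
tcp_pos: [0.4337, 0.2867, 0.1385]
ee_rot: [[0.98, -0.197, -0.0], [-0.197, -0.98, -0.001], [-0.0, 0.001, -1.0]]
wrist_force: [-0.3, 0.9, 0.0]
gripper_width: 0.808
time_s: 17.03
tcp_pos: [0.5519, 0.0983, 0.1453]
ee_rot: [[0.899, -0.438, -0.0], [-0.438, -0.899, 0.0], [-0.0, -0.0, -1.0]]
wrist_force: [-0.3, 0.6, -0.7]
gripper_width: 0.949
[0.55156966 0.09902109 0.14528396]
```

View pics/w7.png

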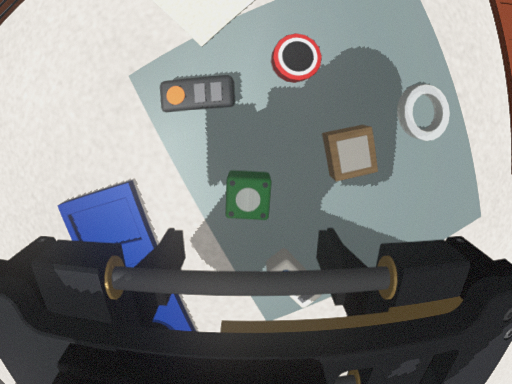

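The green base is at (248,200), turned about 3° clockwise relative to the jaws. The grey remote, with its key at (175,95), runs (160,95) to (234,90).

```bash
python3 -m jog '{"rot":[[0,0,-1.5],[0,0,-1],[0,0,0],[0,0,0],[0,0,0],[0,0,0],[0,0,0],[0,0,0],[0,0,0],[0,0,0]],"delta_pos":[[0,1,-13],[0,0,-26],[0,0,-28],[0,0,-22],[0,0,-13],[0,0,-7],[0,0,0],[0,0,0],[0,0,0],[0,0,0]],"grip":[95,95,95,95,95,80,40,0,0,0]}'
python3 -m jog '{"rot":[[0,0,0],[0,0,0],[0,0,0],[0,0,0],[0,0,0],[0,0,0]],"delta_pos":[[0,0,0],[0,0,0],[0,0,0],[0,0,0],[0,0,0],[0,0,0]],"grip":[0,0,0,0,0,0]}'
python3 - <<'E'
from h import *
c=load("w7");f=lambda uv,z:atz(ray(c,uv,True),z)[:2]
print("green",f((248,200),.0305),"key",f((175.5,95),.0305))
q=np.array([f(p,.0305) for p in [(160,82),(233,75),(234,102),(163,106)]]);print(q,q.mean(0))
E
```

```text
time_s: 17.92
tcp_pos: [0.5527, 0.1002, 0.0375]
ee_rot: [[0.88, -0.475, 0.002], [-0.475, -0.88, 0.001], [0.002, -0.002, -1.0]]
wrist_force: [-0.3, 0.7, -0.4]
gripper_width: 0.656
time_s: 18.42
tcp_pos: [0.5523, 0.0997, 0.0367]
ee_rot: [[0.879, -0.476, 0.001], [-0.476, -0.879, 0.0], [0.001, -0.001, -1.0]]
wrist_force: [-1.9, 1.6, 6.2]
gripper_width: 0.46
green [0.55058544 0.09973563] key [0.66165342 0.11386733]
[[0.67863524 0.12078154]
 [0.65388877 0.06299612]
 [0.63291238 0.07239928]
 [0.65865827 0.12804353]] [0.65602367 0.09605512]
```

```bash
python3 -m jog '{"rot":[[0,0,0],[0,0,0],[0,0,3],[0,0,4],[0,0,4],[0,0,4],[0,0,2],[0,0,0],[0,0,0],[0,0,0]],"delta_pos":[[0,0,10],[0,0,25],[-3,12,25],[-7,27,5],[-8,34,0],[-8,34,0],[-8,34,0],[-6,22,0],[-3,9,0],[0,2,0]],"grip":[0,0,0,0,0,0,0,0,0,0]}'
python3 -m jog '{"rot":[[0,0,0],[0,0,0],[0,0,0],[0,0,0]],"delta_pos":[[0,0,-10],[0,0,-15],[0,0,0],[0,0,0]],"grip":[0,0,0,0]}'
python3 - <<'E'
from station import vision,r
from h import *
c=vision.capture("wrist"); np.savez("pics/w8.npz",**c); cv2.imwrite("pics/w8.png",c["frame"][:,:,::-1]); print(r.sense()["tcp_pos"])
E
```

```text
time_s: 19.25
tcp_pos: [0.5082, 0.2751, 0.1011]
ee_rot: [[0.981, -0.196, -0.0], [-0.196, -0.981, -0.0], [-0.0, 0.0, -1.0]]
wrist_force: [0.1, 0.6, -0.9]
gripper_width: 0.46
time_s: 19.58
tcp_pos: [0.5086, 0.2715, 0.0749]
ee_rot: [[0.98, -0.2, -0.003], [-0.2, -0.98, -0.002], [-0.002, 0.003, -1.0]]
wrist_force: [0.5, -0.1, -0.1]
gripper_width: 0.457
[0.50919858 0.27221196 0.07576396]
```

View pics/w8.png

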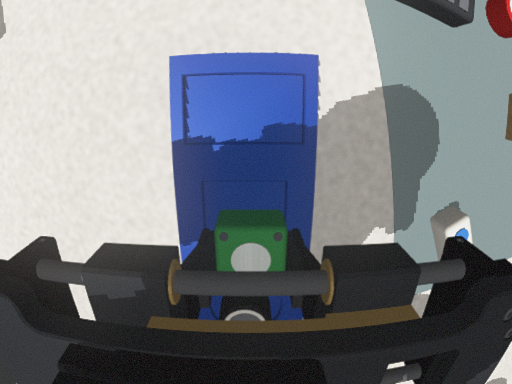

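The square well's far edge at row 180 spans columns 203–287, centred on 245, while the base is at 251. I need about 3 mm more in +y. The oblong corners are (183,75), (303,75), (303,142) and (185,143).

```bash
python3 - <<'E'
from h import *
c=load("w8");f=lambda uv,z:atz(ray(c,uv,True),z)[:2]
e=f((245,179.5),.012); a=np.radians(-11.4); print("centre from edge",e-.029*np.array([np.cos(a),np.sin(a)]))
q=np.array([f(p,.012) for p in [(183,75),(303,75),(303,142),(185,143)]]);print("oblong",q.mean(0))
E
python3 -m jog '{"rot":[[0,0,0],[0,0,0],[0,0,0],[0,0,0],[0,0,0],[0,0,0]],"delta_pos":[[0,2,-8],[0,0,-12],[0,0,-8],[0,0,-5],[0,0,0],[0,0,0]],"grip":[0,0,0,0,0,0]}'
python3 -m jog '{"rot":[[0,0,0],[0,0,0],[0,0,0]],"delta_pos":[[0,0,-1],[0,0,-0.5],[0,0,0]],"grip":[0,0,0]}'
```

```text
centre from edge [0.51007973 0.27351489]
oblong [0.5870966  0.25887618]
time_s: 20.13
tcp_pos: [0.5092, 0.2756, 0.0431]
ee_rot: [[0.98, -0.198, 0.0], [-0.198, -0.98, 0.0], [0.0, -0.0, -1.0]]
wrist_force: [-0.7, -0.2, -0.1]
gripper_width: 0.458
time_s: 20.38
tcp_pos: [0.5093, 0.2757, 0.0426]
ee_rot: [[0.98, -0.198, 0.001], [-0.198, -0.98, 0.0], [0.001, -0.0, -1.0]]
wrist_force: [-0.8, -1.2, 4.4]
gripper_width: 0.455
```

```bash
python3 -m jog '{"rot":[[0,0,0],[0,0,0],[0,0,0],[0,0,0],[0,0,0],[0,0,0],[0,0,0],[0,0,3]],"delta_pos":[[0,0,1],[0,0,0],[0,0,0],[0,0,0],[0,0,10],[0,0,22],[0,0,32],[3,-3,30]],"grip":[73,73,73,73,73,73,80,80]}'
python3 -m jog '{"rot":[[0,0,6],[0,0,7],[0,0,7],[0,0,7],[0,0,7],[0,0,7],[0,0,7],[0,0,7],[0,0,7],[0,0,6]],"delta_pos":[[10,-12,8],[16,-20,0],[18,-23,0],[18,-23,0],[18,-23,0],[18,-23,0],[18,-23,0],[14,-17,0],[9,-9,0],[3,-4,0]],"grip":[80,80,80,80,80,80,80,80,80,80]}'
python3 -m jog '{"rot":[[0,0,4],[0,0,2.4],[0,0,0]],"delta_pos":[[0,0,0],[0,0,0],[0,0,0]],"grip":[80,80,80]}'
python3 - <<'E'
from station import vision,r
from h import *
c=vision.capture("wrist"); np.savez("pics/w9.npz",**c); cv2.imwrite("pics/w9.png",c["frame"][:,:,::-1]); print(r.sense()["tcp_pos"])
E
```

```text
time_s: 21.05
tcp_pos: [0.5115, 0.2725, 0.1379]
ee_rot: [[0.989, -0.145, -0.001], [-0.145, -0.989, -0.001], [-0.001, 0.001, -1.0]]
wrist_force: [1.5, -0.7, 0.2]
gripper_width: 0.777
time_s: 21.88
tcp_pos: [0.6553, 0.0936, 0.145]
ee_rot: [[0.504, 0.864, 0.001], [0.864, -0.504, -0.0], [0.0, 0.001, -1.0]]
wrist_force: [-0.6, 0.5, 0.2]
gripper_width: 0.803
time_s: 22.13
tcp_pos: [0.6541, 0.0952, 0.1451]
ee_rot: [[0.407, 0.913, 0.0], [0.913, -0.407, 0.0], [0.0, 0.0, -1.0]]
wrist_force: [-0.2, 0.3, -0.7]
gripper_width: 0.799
[0.65402846 0.09540741 0.14515277]
```

View pics/w9.png

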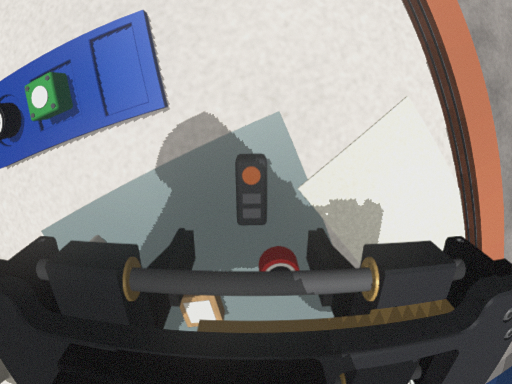

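The grey remote is aligned between the jaws, at column 251 and rows 155–224. The green base sits in its well, and the red puck is clear.

```bash
python3 - <<'E'
from h import *
c=load("w9");f=lambda uv,z:atz(ray(c,uv,True),z)[:2]
a,b=f((251,156),.0305),f((251,222),.0305);print(a,b,(a+b)/2,np.hypot(*(a-b)),"key",f((251,175.5),.0305))
E
```

```text
[0.66898772 0.12935192] [0.64420274 0.07368268] [0.65659523 0.1015173 ] 0.06093734297995116 key [0.66197816 0.11361222]
```

```bash
python3 -m jog '{"rot":[[0,0,0],[0,0,0],[0,0,0],[0,0,0],[0,0,0],[0,0,0],[0,0,0],[0,0,0],[0,0,0],[0,0,0]],"delta_pos":[[1,3,-13],[0,0,-26],[0,0,-28],[0,0,-22],[0,0,-13],[0,0,-6],[0,0,0],[0,0,0],[0,0,0],[0,0,0]],"grip":[80,80,80,80,80,70,40,0,0,0]}'
python3 -m jog '{"rot":[[0,0,0],[0,0,0],[0,0,0],[0,0,0],[0,0,0],[0,0,0]],"delta_pos":[[0,0,0],[0,0,0],[0,0,0],[0,0,0],[0,0,0],[0,0,0]],"grip":[0,0,0,0,0,0]}'
```

```text
time_s: 23.02
tcp_pos: [0.6558, 0.0989, 0.0381]
ee_rot: [[0.407, 0.913, 0.003], [0.913, -0.407, 0.001], [0.002, 0.002, -1.0]]
wrist_force: [-0.1, 0.3, -0.6]
gripper_width: 0.51
time_s: 23.52
tcp_pos: [0.6554, 0.0987, 0.0375]
ee_rot: [[0.407, 0.913, 0.001], [0.913, -0.407, 0.0], [0.001, 0.001, -1.0]]
wrist_force: [-0.8, 0.4, 5.0]
gripper_width: 0.319
```

```bash
python3 -m jog '{"rot":[[0,0,0],[0,0,0],[0,0,2],[0,0,3],[0,0,3],[0,0,3],[0,0,1.6],[0,0,0],[0,0,0],[0,0,0]],"delta_pos":[[0,0,10],[0,0,25],[-5,11,25],[-10,24,5],[-13,31,0],[-13,31,0],[-13,31,0],[-8,19,0],[-4,9,0],[-2,3,0]],"grip":[0,0,0,0,0,0,0,0,0,0]}'
python3 -m jog '{"rot":[[0,0,0],[0,0,0],[0,0,0],[0,0,0]],"delta_pos":[[0,0,-10],[0,0,-15],[0,0,0],[0,0,0]],"grip":[0,0,0,0]}'
python3 - <<'E'
from station import vision,r
from h import *
c=vision.capture("wrist"); np.savez("pics/w10.npz",**c); cv2.imwrite("pics/w10.png",c["frame"][:,:,::-1]); print(r.sense()["tcp_pos"])
E
```

```text
time_s: 24.35
tcp_pos: [0.5862, 0.259, 0.1016]
ee_rot: [[0.196, 0.981, -0.0], [0.981, -0.196, -0.0], [-0.0, -0.0, -1.0]]
wrist_force: [0.2, -0.7, -1.2]
gripper_width: 0.319
time_s: 24.68
tcp_pos: [0.5867, 0.2556, 0.0751]
ee_rot: [[0.2, 0.98, -0.003], [0.98, -0.2, -0.002], [-0.003, -0.002, -1.0]]
wrist_force: [-0.4, -0.2, 0.0]
gripper_width: 0.321
[0.58735885 0.25618568 0.07614141]
```

View pics/w10.png

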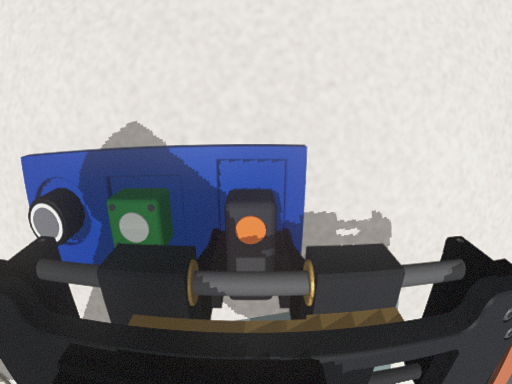

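The oblong well's far edge is at row 160, columns 218–286 (centre 252). The remote is at column 251 with its far top edge near row 190. I'll check along the length.

```bash
python3 - <<'E'
from h import *
c=load("w10");f=lambda uv,z:atz(ray(c,uv,True),z)[:2]
a=np.radians(78.6);d=np.array([np.cos(a),np.sin(a)])
print("well",f((252,160),.012)-.04*d,"remote",f((251,190),.0686)-.032*d, f((251,230),.0686))
E
```

```text
well [0.58736954 0.25910896] remote [0.58741554 0.26269964] [0.58934554 0.27249422]
```

```bash
python3 -m jog '{"rot":[[0,0,0],[0,0,0],[0,0,0],[0,0,0],[0,0,0],[0,0,0]],"delta_pos":[[0,-2,-8],[0,0,-12],[0,0,-8],[0,0,-4],[0,0,-1],[0,0,0]],"grip":[0,0,0,0,0,0]}'
python3 -m jog '{"rot":[[0,0,0],[0,0,0],[0,0,0]],"delta_pos":[[0,0,-0.6],[0,0,-0.4],[0,0,0]],"grip":[0,0,0]}'
```

```text
time_s: 25.23
tcp_pos: [0.5868, 0.2553, 0.0434]
ee_rot: [[0.198, 0.98, -0.001], [0.98, -0.198, -0.001], [-0.001, -0.001, -1.0]]
wrist_force: [0.3, -0.8, 0.8]
gripper_width: 0.318
time_s: 25.48
tcp_pos: [0.5868, 0.2554, 0.0434]
ee_rot: [[0.198, 0.98, -0.0], [0.98, -0.198, -0.001], [-0.001, -0.0, -1.0]]
wrist_force: [-2.4, -1.5, 5.2]
gripper_width: 0.32
```

```bash
python3 -m jog '{"rot":[[0,0,0],[0,0,0],[0,0,0],[0,0,0],[0,0,0],[0,0,0],[0,0,0],[0,0,0],[0,0,0],[0,0,0]],"delta_pos":[[0,0,1],[0,0,0],[0,0,0],[0,0,0],[0,0,10],[0,0,22],[0,0,32],[0,0,35],[0,0,35],[-10,10,10]],"grip":[55,55,55,55,55,55,55,55,55,55]}'
python3 -m jog '{"rot":[[0,0,0],[0,0,0],[0,0,0],[0,0,0],[0,0,0],[0,0,0],[0,0,0],[0,0,0],[0,0,0],[0,0,0]],"delta_pos":[[-20,20,0],[-28,28,0],[-28,28,0],[-28,28,0],[-28,28,0],[-28,28,0],[-28,28,0],[-20,20,0],[-10,10,0],[0,0,0]],"grip":[55,55,55,55,55,55,55,55,55,55]}'
python3 - <<'E'
from station import vision,r
from h import *
c=vision.capture("top"); np.savez("pics/t2.npz",**c); s=vision.capture("scene")
x=c["frame"];a=cv2.resize(x[110:285,80:440],(740,360),interpolation=cv2.INTER_CUBIC)
y=s["frame"];b1=cv2.resize(y[190:300,70:150],(165,227),interpolation=cv2.INTER_CUBIC);b2=cv2.resize(y[130:200,290:390],(325,227),interpolation=cv2.INTER_CUBIC)
o=np.zeros((590,740,3),np.uint8);o[:360]=a;o[363:590,:165]=b1;o[363:590,180:505]=b2
cv2.imwrite("pics/fin.png",o[:,:,::-1]); print(r.sense()["tcp_pos"],r.sense()["gripper_width"])
E
```

```text
time_s: 26.32
tcp_pos: [0.5806, 0.2659, 0.1951]
ee_rot: [[0.199, 0.98, 0.011], [0.98, -0.199, 0.005], [0.007, 0.01, -1.0]]
wrist_force: [0.4, 0.3, 1.7]
gripper_width: 0.548
time_s: 27.15
tcp_pos: [0.3568, 0.4857, 0.188]
ee_rot: [[0.194, 0.981, 0.0], [0.981, -0.194, 0.001], [0.001, -0.0, -1.0]]
wrist_force: [0.4, -0.6, -0.1]
gripper_width: 0.551
[0.35873438 0.48351682 0.18773114] 0.5505561715669428
```

View pics/fin.png

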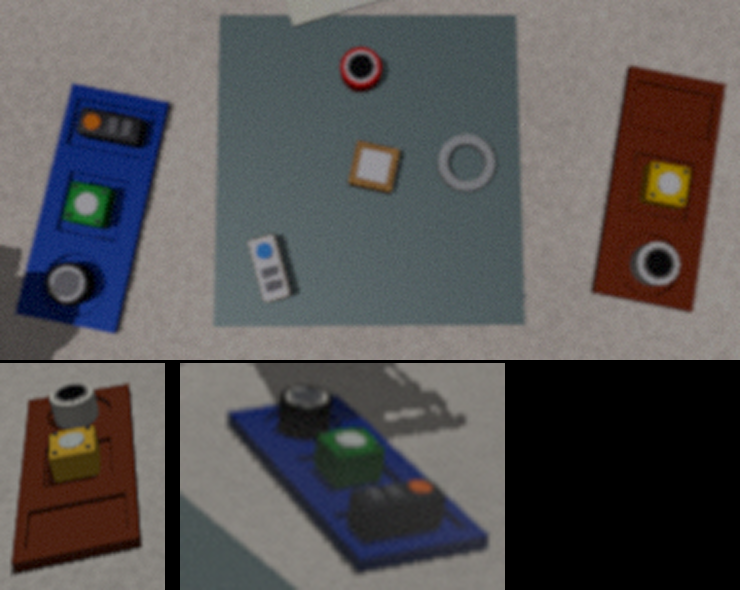

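The final view shows all five parts upright in the right wells. The brown oblong well is empty, and the red puck and white remote haven't moved. The contact heights also matched the well floor, so I'm handing in.

```bash
python3 -c "
from station import finish_job
print(finish_job())"
```

```text
the job is handed in; nothing more can be done
None
```

I made up both kits in the order asked and handed the job in at about 27 s of robot time. The robot reported no verdict.

- **Brown tray:** the white puck is in the round well and the yellow base is in the square well. The oblong well is empty.
- **Blue tray:** the black puck is in the round well, the green base in the square well and the dark grey remote in the oblong well.

**Placing:** I lowered each part until the wrist force showed contact, at 4–9 N, before letting go. Contact came about 6 mm above the height where I had gripped each part, which matches the well floors.

**Last check:** the final top and scene pictures show all five parts upright in their wells. By eye, the red puck and white remote are where they started. I did not measure their final positions.

**Disagreements:** the position estimates from different cameras differed by about 2–3 mm, and by up to about 7 mm for features at the edge of the wrist picture. The remote's centre along its length was uncertain by about 5 mm. The gaps around the parts in the wells are 8–9 mm, and no check failed.

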